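Rim-down pan in the drying stand, hood lowered

ROBOT

A 6-joint arm with a two-finger parallel gripper is mounted at the origin on the work surface. World frame = base frame: x ahead of the robot, y to its left, z up, the work surface at z = 0. Lengths are in m, angles in degrees, forces in N, time in s.
With the tool pointing down it reaches from about 0.35 to 0.875 m from the base axis. Payload 4.2 kg.
Tool frame: the origin (TCP) lies where the fingers leave the gripper's body, on its centre line; the fingertips stand 70 mm ahead of it and the grasp point (between the pads) lies 51 mm ahead of it; z points along the fingers, y is the direction in which the jaws open and shut (so a half turn about z gives the same grasp; the last joint's range is limited). The gripper opens to 87 mm and grips with 3 to 60 N. Pads are 19 mm wide; open, the fingers measure 117 mm over their backs; the gripper's body (75 mm by 190 mm) begins 51 mm behind the grasp point.
Start: joints at [78.186, 22.042, 0.453, 0, -68.411, -14.817], TCP at [0.28, 0.559, 0.292] pointing down, gripper open.
Joint ranges: [-179.83, 179.83], [-69.29, 118.12], [-61.27, 80.66], [-181.25, 117.63], [-171.15, -9.14], [-177.46, 177.46]. Speed limits (degrees/s): [159.86, 159.86, 180, 180, 180, 180].

INTERFACE

Orientations are given as a 3x3 rotation matrix whose columns are the frame's x, y, z axes.
In Python, from station import sense, capture, camera_model, finish_job gives the robot as it stands.
- The arm moves only by the shell command python3 -m inch 'ROWS'. ROWS is JSON, a list of rows, each an object with "hand": the closure, from 0 (fully open) to 1 (shut); "slide": the shift along the world's x, y, z in cm, a list of three; "yaw": the turn about the world's z in rad. A call has 1 to 10 rows; each row is the pose to reach, as a shift and turn from the pose commanded when the call began; what a row does not reach only later rows make up. A row lasts 1/8 s, in which the tool goes at most 62.5 mm and 10.7 degrees, less where a joint would pass 70% of its speed; a pose out of reach is approached as far as the arm can. A call with a gripper value outside its range is refused whole. The fingers move at their own pace and stop on an object; the grip force is fixed at half the most. Time passes only in rows, so rows that repeat a pose let the fingers close. It gives the time, the measured TCP pose, the force and the opening at its end, in the units of the state.
- sense(): the state, without advancing time (a new reading comes with each control period).
- capture(name): name is "scene" or "top" or "wrist"; returns the picture (400x640x3 uint8, blue, green, red); there is no depth.
- camera_model(name): a dict with "mtx" (3x3 intrinsics, pixels), "k1" (the pictures are not rectified: a ray, as slopes to the right and down, at radius r is drawn at 1 + k1 r^2 times it, then the intrinsics apply), "xyz" and "orientation" of the camera in the world; the wrist camera has in their place "tool_from_camera" (4x4, takes a point from camera to tool coordinates, whose origin is the TCP and whose axes are the flange's). Camera axes: x right, y up, looking along -z (the intrinsics and any distortion apply to the point x, -y, -z); pixel columns grow to the right and rows downward; lengths in m; the calibration is good to about 2 mm. A picture is of the moment at which its call begins: read the wrist's pose just before it. camera_model takes no time and is no camera call.
- finish_job(): hands the job in, once; it reports no verdict.
The state is a dict: "time_s": time; "joints": joint angles; "joint_velocities": joint speeds; "effort": joint torques, N m; "tcp_pos": TCP position; "ee_rot": TCP orientation; "wrist_force": force on the tool from outside, world axes, zero at the start; "moment": the same for the moment, N m; "gripper_width": opening from 0.0 (shut) to 1.0 (fully open).
Only numpy, scipy, OpenCV 4.12 (cv2) and the standard library are available. Lean on these libraries where they do the work, as an engineer would, in place of code of your own. Each camera call takes 0.05 s, during which the arm holds its last target. There are 200 camera calls.

TASK

Take the narrower, taller of the two steel pans standing on end on the drip tray and set it, without dropping it, rim-down (open side down, closed bottom up) and flat between the four corner stops of the drying stand, and let go of it. Then lower the stand's heavy hinged hood until it is fully closed, keeping it under control all the way so that it does not slam. Leave the other things where they are.

Things in the scene. Friction and masses are not known exactly. Their poses are not given: they have to be found in the camera images.
- pan: the pan to place: open bare steel box, outside (mm) 56 wide, 96 long, 40 deep, walls 3, about 0.2 kg. Starts on a short end on the tray, open side facing roughly to the left (+y). Origin: centre of the 56 x 96 x 40 box. Axes: x out of the open side (rim at +20, closed bottom at -20; rim-down = x down), y across the width (flat sides at +-28), z along the length (ends at +-48; up at the start)
- pan2: the other pan, to be left alone: same kind, 78 wide, 70 long (high as it stands), 46 mm deep. Stands on end on the same tray some 140 mm from the first, either one nearer the robot; open side roughly to the right. Origin at its centre, axes as for the first pan
- tray: drip tray of grey plastic, fixed, 130 x 300 mm, floor 6 mm above the bench, rim 12 mm above it. Origin on the bench under its centre; x is its short direction, z up.
- pocket (a point): point on the flat top of the stand's bed (40 mm above the bench) midway between the four L-shaped steel corner stops. x points to the hood's hinge (roughly to the left), y roughly towards the robot, z up. The stops are 10 mm high, 4 thick and leave a free 104 along x by 64 mm along y; the sides are open in the middle (62 along x, 32 along y). The pan fits with its length along x, either way round
- hood (a joint): opening angle of the hood, rad: 0 closed (level, resting on the bed), up to 1.6 open; starts at 1.35 to 1.55. The hinge is stiff: the hood stays where it is left above about 0.9, but below about 0.8 it falls by itself and slams unless held. It takes about 3 N at the bar to move or to hold it
- hood_hinge (a point): middle of the hood's hinge line, 40 mm above the bench, 115 mm from the pocket point along its x. The line is this frame's y (parallel to the pocket's y); the frame turns with the hood, parallel to the pocket's at angle 0. The hood is a clear box with steel edges, open below, 0.95 kg, 190 from hinge to front, 160 wide, 54 mm high
- hood_bar (a point): middle of the hood's handle: round steel bar 10 mm thick, 100 long, parallel to the hinge, on two end legs, its centre 45 off the hood's front wall. In the hinge frame at x = -235, z = +30 mm. Topmost when the hood is open; 70 mm above the bench, right of the stand, when closed. Can be gripped from above across its thickness and turns between the fingers
- collar: bystander: dark steel mould ring, 102 mm across, 60 mm high. Origin under its centre.
- bottle: bystander: white bottle, 60 mm across, 150 mm high. Origin under its centre.
- brush: bystander: hand brush lying on the bench right of the tray. Origin under its middle.
- spatula: bystander: spatula lying on the bench near the robot. Origin under its middle.
- foil: bystander: open aluminium pan, 150 x 110 x 40 mm. Origin under its centre.
- sieve: bystander: round brass pot, 100 mm across, 50 mm high. Origin under its centre.
- jar: bystander: glass jar, 68 mm across, 90 mm high. Origin under its centre.
- stand: drying stand, fixed: grey block with a flat bed, 220 (x) x 200 (y) x 40 mm high. Origin on the bench under its centre; x towards the hinge (roughly left). The pocket point is at x = -20 mm, the hinge at x = +95 mm
Things that resemble listed ones, but are neither listed nor needed, are in the scene too. What is shaped like the pan but blue or orange is not meant.

How it is judged:
By the outcome, as a careful person would: the job done as asked, in the order asked, and still so for the second after the job is handed in, with the robot touching nothing.
It also fails if it takes over 67 s, if anything falls off the work surface, if the arm or the gripper's body presses on something with over 40 N, if the wrist force passes 120 N, or if a joint passes its speed limit or range.

## Working session

There is one attempt and no reset: what is moved stays moved. The work goes in short steps, Python scripts to look and compute and a shell command to move; the robot and the scene stay as the last step left them, time stands still between calls to the robot, and variables do not carry over. Pictures are saved under pics/ and viewed, about 8 in all and at most 12, crops included, and the job is handed in when it is done.

```bash
mkdir -p pics
cat > h.py <<'E'
import numpy as np, cv2
from station import sense, capture, camera_model
def snap(n,f):
    s=sense(); im=capture(n); cv2.imwrite('pics/'+f,im); return s,im
def cam(n,s=None):
    m=camera_model(n)
    if n=='wrist':
        T=np.array(m['tool_from_camera']); R=np.array(s['ee_rot']); 
        return m, R@T[:3,:3], R@T[:3,3]+np.array(s['tcp_pos'])
    return m,np.array(m['orientation']),np.array(m['xyz'])
def px2w(n,uv,z,s=None):
    m,R,p=cam(n,s); K=np.array(m['mtx']); out=[]
    for (u,v),zz in zip(uv,np.broadcast_to(z,len(uv))):
        d=np.array([(u-K[0,2])/K[0,0],(v-K[1,2])/K[1,1]]); q=d.copy()
        for _ in range(20): q=d/(1+m['k1']*(q@q))
        r=R@np.array([q[0],-q[1],-1]); out.append(p+r*(zz-p[2])/r[2])
    return np.array(out)
def w2px(n,P,s=None):
    m,R,p=cam(n,s); K=np.array(m['mtx']); c=(np.atleast_2d(P)-p)@R
    q=np.c_[c[:,0]/-c[:,2],-c[:,1]/-c[:,2]]; q=q*(1+m['k1']*(q**2).sum(1))[:,None]
    return q@K[:2,:2].T+K[:2,2]
E
python3 - <<'E'
from h import *
s,a=snap('top','top0.png'); s,b=snap('scene','scene0.png')
s,c=snap('wrist','wrist0.png')
for n in('top','scene','wrist'): print(n,camera_model(n))
print(s['time_s'],s['ee_rot'],s['gripper_width'])
E
```

```text
top {'mtx': array([[483.7889662 ,   0.        , 316.54797209],
       [  0.        , 483.7889662 , 198.37619147],
       [  0.        ,   0.        ,   1.        ]]), 'k1': -0.09066220144643682, 'xyz': array([0.42185831, 0.05816748, 1.54972601]), 'orientation': array([[-9.95326872e-04,  9.95851825e-01, -9.09843479e-02],
       [-9.99856689e-01,  5.46581719e-04,  1.69204777e-02],
       [ 1.69000190e-02,  9.09881502e-02,  9.95708565e-01]])}
scene {'mtx': array([[455.62316216,   0.        , 320.29240851],
       [  0.        , 455.62316216, 203.85940715],
       [  0.        ,   0.        ,   1.        ]]), 'k1': -0.008167275453784324, 'xyz': array([ 1.32576956, -0.50308346,  0.91536402]), 'orientation': array([[ 0.58695507, -0.53070022,  0.6114254 ],
       [ 0.80958438,  0.3917635 , -0.43714356],
       [-0.00754197,  0.75158408,  0.65959419]])}
wrist {'mtx': array([[304.78688672,   0.        , 319.78143913],
       [  0.        , 304.78688672, 203.87584858],
       [  0.        ,   0.        ,   1.        ]]), 'k1': -0.0318331630655248, 'tool_from_camera': array([[ 6.39173355e-04,  9.53372473e-01,  3.01795494e-01,
         8.34494898e-02],
       [ 9.99999192e-01, -9.41054334e-04,  8.54891687e-04,
         3.92884675e-04],
       [ 1.09903616e-03,  3.01794703e-01, -9.53372303e-01,
        -9.08650172e-02],
       [ 0.00000000e+00,  0.00000000e+00,  0.00000000e+00,
         1.00000000e+00]])}
0.1 [[ 8.93847597e-01 -4.48370213e-01 -7.91063755e-04]
 [-4.48370897e-01 -8.93845732e-01 -1.82955137e-03]
 [ 1.13227375e-04  1.99003006e-03 -9.99998013e-01]] 1.0037794162403475
```

View pics/top0.png

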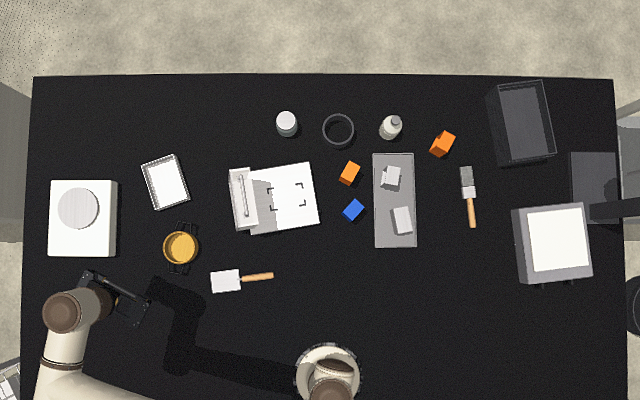

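View pics/scene0.png

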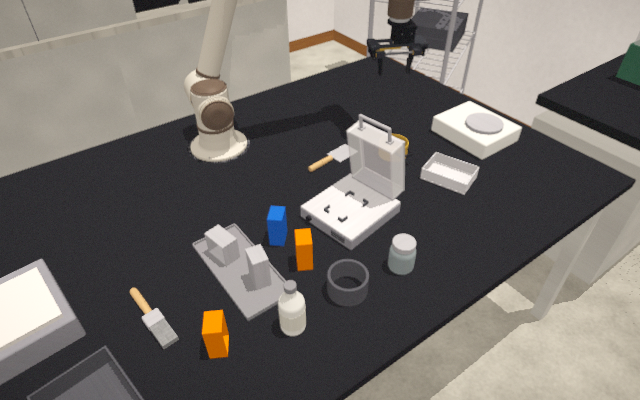

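The top view shows the stand (corners around 250,163 to 319,224), with the hood open on its left. It also shows the tray (373–417, 153–248) with the target pan at about (391,177) and pan2 at about (402,220). The scene view confirms that the far pan (258,268) is the tall, narrow one.

Run:
```python
from h import *
im=cv2.imread('pics/top0.png')
cv2.imwrite('pics/topc.png',cv2.resize(im[145:255,225:425],None,fx=4,fy=4,interpolation=cv2.INTER_CUBIC))
print(px2w('top',[(391,170)],0.1), px2w('top',[(373,153),(413,153),(417,247),(375,247)],0.012))
```

```text
[[ 0.64111305 -0.1930169   0.1       ]] [[ 0.7097789  -0.15064111  0.012     ]
 [ 0.71042018 -0.28118275  0.012     ]
 [ 0.40680516 -0.28826568  0.012     ]
 [ 0.40736601 -0.15351997  0.012     ]]
```

View pics/topc.png

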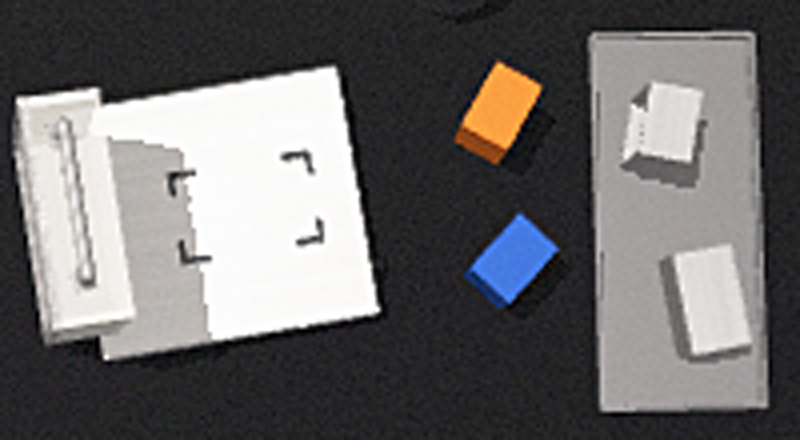

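The crop shows:
- **Target pan:** top corners at about (650,83), (704,90), (694,163) and (641,152), opening to the left.
- **Stops:** about (170,174), (308,152), (323,243) and (182,263).
- **Stand:** right edge from (336,66) to (380,313).
- **Bar:** ends at (64,120) and (87,280).

Run:
```python
from h import *
f=lambda l:[((u+.5)/4-.5+225,(v+.5)/4-.5+145) for u,v in l]
P=px2w('top',f([(650,83),(704,90),(694,163),(641,152)]),.102)
print('pan',P.round(4),P.mean(0)); print([np.linalg.norm(P[i]-P[i-1]).round(4) for i in range(4)])
S=px2w('top',f([(170,174),(308,152),(323,243),(182,263)]),.05)
print('stops',S.round(4),S.mean(0)); print([np.linalg.norm(S[i]-S[i-1]).round(4) for i in range(4)])
E=px2w('top',f([(336,66),(380,313),(104,360)]),.04); print('edge',E.round(4),np.linalg.norm(np.diff(E,axis=0),axis=1))
d=E[0]-E[1]; print('yaw of edge from world x', np.degrees(np.arctan2(d[1],d[0])))
print('bar',px2w('top',f([(64,120),(87,280)]),.275))
B=px2w('top',f([(500,62),(543,93),(521,213),(558,246)]),.1); print(B.round(3))
```

```text
pan [[ 0.655  -0.1811  0.102 ]
 [ 0.6497 -0.2223  0.102 ]
 [ 0.5938 -0.2136  0.102 ]
 [ 0.6021 -0.1734  0.102 ]] [ 0.62517376 -0.19759536  0.102     ]
[np.float64(0.0534), np.float64(0.0416), np.float64(0.0566), np.float64(0.0411)]
stops [[0.5909 0.1867 0.05  ]
 [0.6082 0.0792 0.05  ]
 [0.537  0.0674 0.05  ]
 [0.5214 0.1768 0.05  ]] [0.56439979 0.12755525 0.05      ]
[np.float64(0.0702), np.float64(0.1089), np.float64(0.0722), np.float64(0.1105)]
edge [[0.6779 0.0574 0.04  ]
 [0.483  0.023  0.04  ]
 [0.4464 0.2378 0.04  ]] [0.19787045 0.21795143]
yaw of edge from world x 10.019997436941905
bar [[0.60161231 0.23824644 0.275     ]
 [0.49521055 0.22161918 0.275     ]]
[[ 0.671 -0.067  0.1  ]
 [ 0.647 -0.1    0.1  ]
 [ 0.556 -0.082  0.1  ]
 [ 0.531 -0.11   0.1  ]]
```

```bash
python3 -m inch '[{"hand":0,"slide":[0,0,6],"yaw":0},{"hand":0,"slide":[0,-2,12],"yaw":-0.1},{"hand":0,"slide":[15,-34,13],"yaw":-0.6},{"hand":0,"slide":[15,-34,13],"yaw":-0.6},{"hand":0,"slide":[34.5,-75,13],"yaw":-1.257},{"hand":0,"slide":[34.5,-75,13],"yaw":-1.257},{"hand":0,"slide":[34.5,-75,13],"yaw":-1.257},{"hand":0,"slide":[34.5,-75,13],"yaw":-1.257},{"hand":0,"slide":[34.5,-75,13],"yaw":-1.257},{"hand":0,"slide":[34.5,-75,13],"yaw":-1.257}]'
```

```text
time_s: 1.4
tcp_pos: [0.4938, 0.0849, 0.4191]
ee_rot: [[-0.15, -0.989, 0.0], [-0.989, 0.15, 0.0], [-0.0, -0.0, -1.0]]
wrist_force: [1.0, 1.0, -0.1]
gripper_width: 0.998
```

```bash
python3 -m inch '[{"hand":0,"slide":[13.1,-28.3,-9],"yaw":0},{"hand":0,"slide":[13.1,-28.3,-9],"yaw":0},{"hand":0,"slide":[13.1,-28.3,-9],"yaw":0},{"hand":0,"slide":[13.1,-28.3,-9],"yaw":0},{"hand":0,"slide":[13.1,-28.3,-9],"yaw":0},{"hand":0,"slide":[13.1,-28.3,-9],"yaw":0},{"hand":0,"slide":[13.1,-28.3,-9],"yaw":0}]'
python3 - <<'E'
from h import *
s,im=snap('wrist','w1.png'); print(s['tcp_pos'],s['time_s'])
P=np.array([[0.655,-0.1811,.102],[.6497,-.2223,.102],[.5938,-.2136,.102],[.6021,-.1734,.102]])
print(w2px('wrist',P,s).round(1), w2px('wrist',px2w('wrist',[(300,200)],.1,s),s))
E
```

```text
time_s: 2.28
tcp_pos: [0.6244, -0.1967, 0.328]
ee_rot: [[-0.152, -0.988, -0.002], [-0.988, 0.152, 0.0], [-0.0, 0.002, -1.0]]
wrist_force: [-0.5, 0.3, 0.0]
gripper_width: 1.001
[ 0.62439003 -0.19666577  0.32803603] 2.275
[[293.9 206.6]
 [291.9 169.1]
 [345.6 169.2]
 [342.7 206.2]] [[300. 200.]]
```

View pics/w1.png

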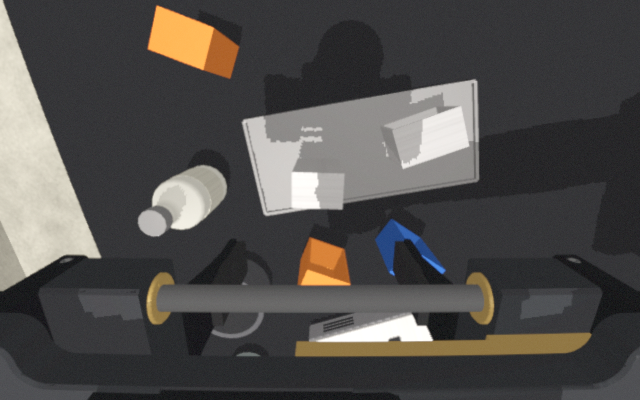

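The wrist view shows the pan's top at (291–344, 172–209). It is about 2 mm from the prediction, toward +y. Fingers straddle cleanly, so I descend and grip.

```bash
python3 -m inch '[{"hand":0,"slide":[0,-0.2,-6],"yaw":0},{"hand":0,"slide":[0,-0.2,-12],"yaw":0},{"hand":0,"slide":[0,-0.2,-17],"yaw":0},{"hand":0,"slide":[0,-0.2,-20],"yaw":0},{"hand":0,"slide":[0,-0.2,-21.2],"yaw":0},{"hand":0,"slide":[0,-0.2,-21.2],"yaw":0}]' &&  python3 -m inch '[{"hand":0.3,"slide":[0,0,0],"yaw":0},{"hand":0.4,"slide":[0,0,0],"yaw":0},{"hand":1,"slide":[0,0,0],"yaw":0},{"hand":1,"slide":[0,0,0],"yaw":0},{"hand":1,"slide":[0,0,0],"yaw":0},{"hand":1,"slide":[0,0,0],"yaw":0}]'
```

```text
time_s: 3.08
tcp_pos: [0.6249, -0.1972, 0.118]
ee_rot: [[-0.149, -0.989, 0.001], [-0.989, 0.149, -0.0], [0.0, -0.001, -1.0]]
wrist_force: [0.1, 0.6, 0.8]
gripper_width: 1.002
time_s: 3.82
tcp_pos: [0.6254, -0.1983, 0.1178]
ee_rot: [[-0.15, -0.989, 0.002], [-0.989, 0.15, -0.0], [0.0, -0.002, -1.0]]
wrist_force: [1.5, 1.7, 2.8]
gripper_width: 0.641
```

```bash
python3 -m inch '[{"hand":1,"slide":[0,0,3],"yaw":0},{"hand":1,"slide":[0,0,8],"yaw":0},{"hand":1,"slide":[0,0,13],"yaw":0},{"hand":1,"slide":[-0.5,3,17],"yaw":0},{"hand":1,"slide":[-1.5,8,18],"yaw":0.1},{"hand":1,"slide":[-2.5,13,18],"yaw":0.2},{"hand":1,"slide":[-3.5,18,18],"yaw":0.319},{"hand":1,"slide":[-4.1,20.7,18],"yaw":0.319},{"hand":1,"slide":[-4.1,20.7,18],"yaw":0.319}]'
python3 - <<'E'
from h import *
s,im=snap('scene','s1.png'); print(s['tcp_pos'],s['time_s'])
s,w=snap('wrist','w2.png')
c=cv2.resize(im[90:290,210:470],None,fx=2.9,fy=2.9,interpolation=cv2.INTER_CUBIC)
cv2.imwrite('pics/s1c.png',c)
E
```

```text
time_s: 4.95
tcp_pos: [0.5821, 0.0105, 0.2957]
ee_rot: [[0.17, -0.985, -0.004], [-0.985, -0.17, 0.0], [-0.001, 0.004, -1.0]]
wrist_force: [0.0, -0.7, -2.9]
gripper_width: 0.643
[0.58205475 0.01049457 0.29572884] 4.95
```

View pics/s1c.png

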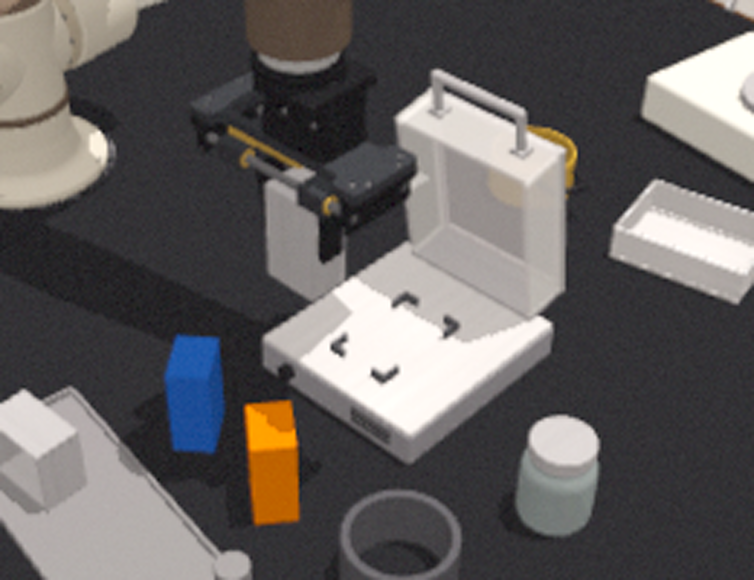

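The pan hangs upright in the grip at (305,235) in the crop, beside the stand's right edge, and that edge is clear. I lower it beside the edge with a gap.

```bash
python3 -m inch '[{"hand":1,"slide":[0.2,-0.2,-5],"yaw":0},{"hand":1,"slide":[0.2,-0.2,-10],"yaw":0},{"hand":1,"slide":[0.2,-0.2,-14],"yaw":0},{"hand":1,"slide":[0.2,-0.2,-16],"yaw":0},{"hand":1,"slide":[0.2,-0.2,-16.2],"yaw":0},{"hand":1,"slide":[0.2,-0.2,-16.2],"yaw":0}]'
```

```text
time_s: 5.8
tcp_pos: [0.5861, 0.0061, 0.1357]
ee_rot: [[0.166, -0.986, 0.001], [-0.986, -0.166, -0.0], [0.0, -0.001, -1.0]]
wrist_force: [-0.2, 0.1, -2.3]
gripper_width: 0.645
```

```bash
python3 -m inch '[{"hand":1,"slide":[-0.1,0.6,0],"yaw":0},{"hand":1,"slide":[-0.18,1.06,0],"yaw":0},{"hand":1,"slide":[-0.24,1.38,0.15],"yaw":0},{"hand":1,"slide":[-0.29,1.7,0.28],"yaw":0},{"hand":1,"slide":[-0.34,2.0,0.37],"yaw":0},{"hand":1,"slide":[-0.39,2.29,0.44],"yaw":0},{"hand":1,"slide":[-0.39,2.29,0.44],"yaw":0}]'
python3 - <<'E'
from h import *
s,im=snap('scene','s2.png'); print(s['tcp_pos'],s['wrist_force'])
c=cv2.resize(im[110:270,270:450],None,fx=3,fy=3,interpolation=cv2.INTER_CUBIC)
cv2.imwrite('pics/s2c.png',c)
E
```

```text
time_s: 6.68
tcp_pos: [0.5827, 0.0283, 0.1401]
ee_rot: [[0.168, -0.986, 0.003], [-0.986, -0.168, -0.003], [0.003, -0.002, -1.0]]
wrist_force: [5.4, -8.7, -5.1]
gripper_width: 0.64
[0.58271703 0.02829013 0.14005357] [ 5.39495963 -8.6700237  -5.14824411]
```

View pics/s2c.png

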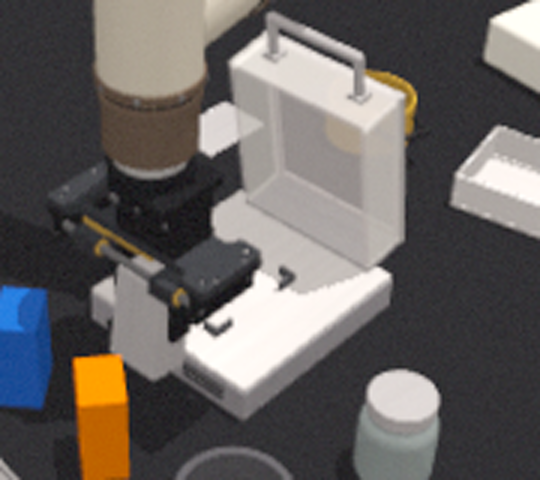

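The crop shows the pan at (145,320) against the stand edge, starting to lean, with a modest force of about 10 N. I continue the arc.

```bash
python3 -m inch '[{"hand":1,"slide":[-0.1,0.59,0.09],"yaw":0},{"hand":1,"slide":[-0.22,1.28,0.11],"yaw":0},{"hand":1,"slide":[-0.32,1.88,0.04],"yaw":0},{"hand":1,"slide":[-0.43,2.55,-0.12],"yaw":0},{"hand":1,"slide":[-0.43,2.55,-0.12],"yaw":0}]' && python3 -m inch '[{"hand":1,"slide":[-0.1,0.56,-0.23],"yaw":0},{"hand":1,"slide":[-0.2,1.17,-0.56],"yaw":0},{"hand":1,"slide":[-0.27,1.53,-0.82],"yaw":0},{"hand":1,"slide":[-0.27,1.53,-0.82],"yaw":0}]'
python3 - <<'E'
from h import *
s,im=snap('scene','s3.png'); print(s['tcp_pos'],s['wrist_force'])
c=cv2.resize(im[110:270,270:450],None,fx=3,fy=3,interpolation=cv2.INTER_CUBIC)
cv2.imwrite('pics/s3c.png',c)
E
```

```text
time_s: 7.35
tcp_pos: [0.5785, 0.0536, 0.1405]
ee_rot: [[0.169, -0.986, 0.003], [-0.986, -0.169, -0.004], [0.004, -0.002, -1.0]]
wrist_force: [2.5, -10.6, 2.5]
gripper_width: 0.642
time_s: 7.85
tcp_pos: [0.5758, 0.0698, 0.1341]
ee_rot: [[0.17, -0.985, 0.004], [-0.985, -0.17, -0.002], [0.003, -0.003, -1.0]]
wrist_force: [-1.9, -6.2, 12.0]
gripper_width: 0.639
[0.57581501 0.06977896 0.13413335] [-1.91458796 -6.2319848  11.97936751]
```

View pics/s3c.png

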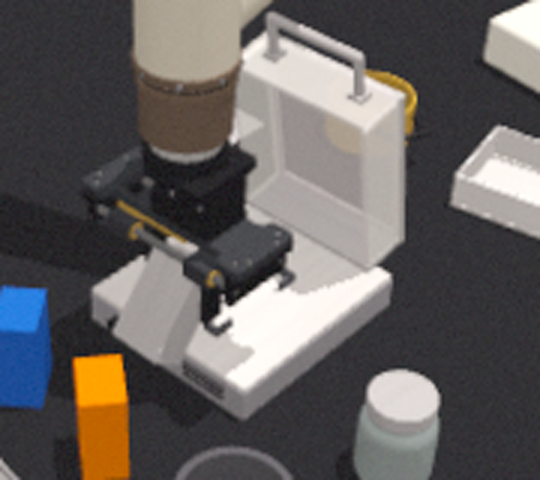

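The pan is now tilted about 60° and rim-side down, resting at (165,300) on the edge. I lift it, carry it over the pocket, and look.

```bash
python3 -m inch '[{"hand":1,"slide":[0,0,2],"yaw":0},{"hand":1,"slide":[0,0.5,3.5],"yaw":0},{"hand":1,"slide":[-0.6,3,3.5],"yaw":0},{"hand":1,"slide":[-1.1,5.5,3.2],"yaw":0},{"hand":1,"slide":[-1.2,6.1,3.1],"yaw":0},{"hand":1,"slide":[-1.2,6.1,3.1],"yaw":0}]'
python3 - <<'E'
from h import *
s,im=snap('wrist','w4.png'); print(s['tcp_pos'],s['wrist_force'],np.round(s['ee_rot'],3))
_,b=snap('scene','s4.png')
a=im[140:380,170:470]; b=b[110:270,270:450]
a=cv2.resize(a,(600,480)); b=cv2.resize(b[:,:],(200,178))
cv2.imwrite('pics/w4c.png',np.hstack([a,np.vstack([b,np.zeros((480-178,200,3),np.uint8)])]))
c=np.array([.5645,.128,.05]);ex=np.array([-.168,.986,0]);ey=np.array([.986,.168,0])
print('inner stop corners px crop',((w2px('wrist',[c+i*.052*ex+j*.032*ey for i,j in((1,1),(-1,1),(-1,-1),(1,-1))],s)-[170,140])*2).round(0))
E
```

```text
time_s: 8.65
tcp_pos: [0.5625, 0.1321, 0.1613]
ee_rot: [[0.168, -0.986, 0.0], [-0.986, -0.168, 0.0], [-0.0, -0.0, -1.0]]
wrist_force: [-0.3, 0.3, -2.1]
gripper_width: 0.642
[0.56253047 0.13210515 0.16129507] [-0.25045226  0.25989476 -2.11449291] [[ 0.168 -0.986  0.   ]
 [-0.986 -0.168  0.   ]
 [-0.    -0.    -1.   ]]
inner stop corners px crop [[212. 295.]
 [199.  21.]
 [392.  22.]
 [379. 295.]]
```

View pics/w4c.png

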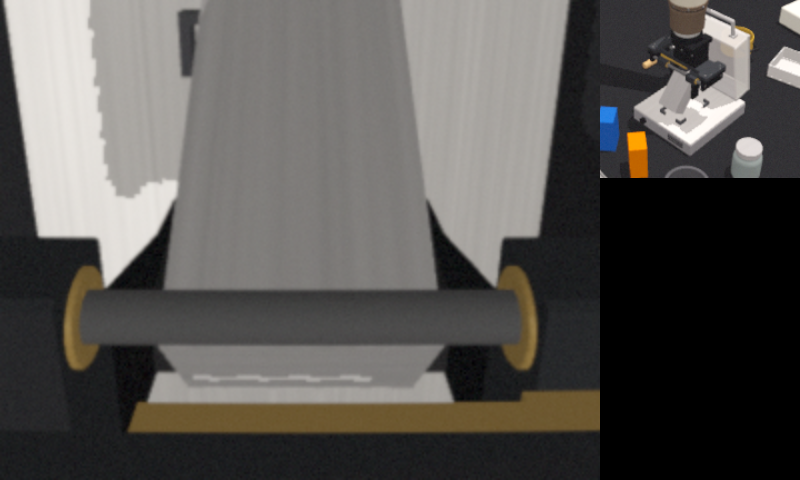

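The crop shows the far right stop at (187,43), where I predicted it, but the other is cut off. I crop higher up.

Run:
```python
import cv2
im=cv2.imread('pics/w4.png'); cv2.imwrite('pics/w4d.png',cv2.resize(im[80:230,220:420],None,fx=4,fy=4,interpolation=cv2.INTER_CUBIC))
```

```text
(no output)
```

View pics/w4d.png

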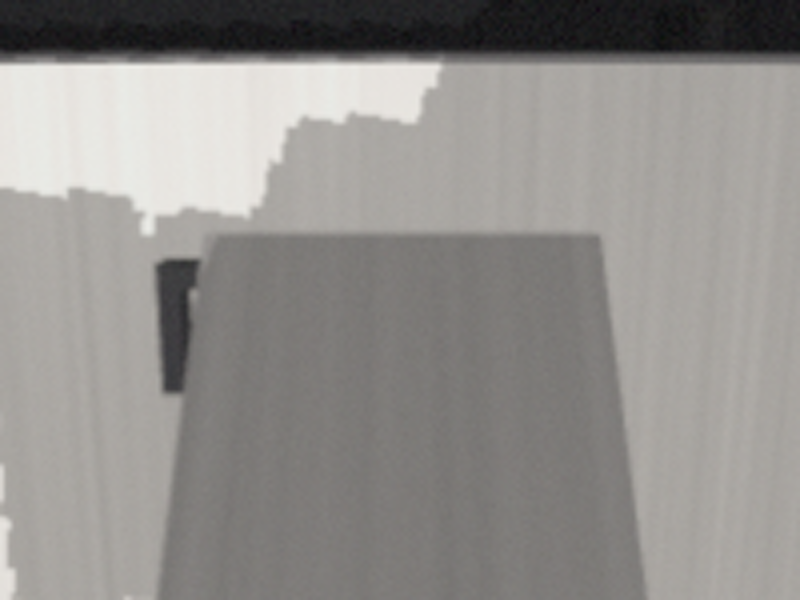

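Run:
```python
from h import *
s={'tcp_pos':[.56253,.13211,.16130],'ee_rot':[[.168,-.986,0],[-.986,-.168,0],[0,0,-1]]}
ex=np.array([-.168,.986,0]);ey=np.array([.986,.168,0])
o=px2w('wrist',[(259.3,145.5),(260.8,177.7)],.05,s); print(o)
c=o[0]+.056*ex-.036*ey; print('pocket est',c)
t=np.array(s['tcp_pos'])
print('lateral pocket - tcp',(c-t)@ey,'along',(c-t)@ex)
# pan low-end far corners
for z in(.08,.095,.11):
  q=px2w('wrist',[(215/4+220,235/4+80),(600/4+220,235/4+80)],z,s); print(z,np.linalg.norm(q[0]-q[1]),(q-t)@ex,(q-t)@ey)
for cc in(c,np.array([.5645,.128,.05])):
  for j in(1,-1): print((w2px('wrist',[cc-.056*ex+j*.036*ey],s)-[220,80])*4)
```

```text
[[0.61166426 0.07977865 0.05      ]
 [0.60825563 0.10116547 0.05      ]]
pocket est [0.56676026 0.12894665 0.05      ]
lateral pocket - tcp 0.0036395929434652513 along -0.0038297509081812527
0.08 0.0535452728948228 [-0.06713462 -0.06718117] [ 0.02543572 -0.02812078]
0.095 0.048880119157714695 [-0.0685948  -0.06863729] [ 0.02318368 -0.02570668]
0.11 0.0442149654206067 [-0.07005499 -0.07009342] [ 0.02093165 -0.02329259]
[[157.10148953 262.0620732 ]]
[[595.29448762 262.31738485]]
[[171.4039866  258.64030402]]
[[609.97403139 258.95793163]]
```

Run:
```python
from h import *
from scipy.optimize import least_squares
s={'tcp_pos':[.56253,.13211,.16130],'ee_rot':[[.168,-.986,0],[-.986,-.168,0],[0,0,-1]]}
ex=np.array([-.168,.986,0]);ey=np.array([.986,.168,0]);G=np.array(s['tcp_pos'])-[0,0,.051]
def pts(p):
    th,a,d=p; n=-np.cos(th)*ex+np.sin(th)*np.array([0,0,1.]); t=np.sin(th)*ex+np.cos(th)*np.array([0,0,1.])
    L=[G-a*t+d*n, G+(.096-a)*t+d*n, G+(.096-a)*t-(.04-d)*n]
    return w2px('wrist',[q+j*.028*ey for q in L for j in(1,-1)],s)
obs=np.array([[271,138.75],[370,138.75],[249,315],[392,315],[262.5,332.5],[380,332.5]])
for use in([0,1],[0,1,2,3],[0,1,2,3,4,5]):
  f=lambda p:np.r_[(pts(p)-obs)[use].ravel()*[1,1]*len(use) if 0 else (pts(p)-obs)[use].ravel(), (p[2]-.017)/.001]
  r=least_squares(f,[1,.061,.017]); print(use,np.degrees(r.x[0]),r.x[1:],r.cost); print(pts(r.x).round(0).tolist())
```

```text
[0, 1] 50.333636935013395 [0.07273682 0.017     ] 1.0475931162368526
[[270.0, 139.0], [369.0, 139.0], [257.0, 320.0], [381.0, 320.0], [270.0, 321.0], [368.0, 321.0]]
[0, 1, 2, 3] 43.49255756032625 [0.07145269 0.02358746] 53.17328242172866
[[271.0, 139.0], [368.0, 139.0], [253.0, 315.0], [385.0, 315.0], [267.0, 327.0], [371.0, 327.0]]
[0, 1, 2, 3, 4, 5] 40.576089064325295 [0.06924523 0.02711511] 94.66901883347884
[[271.0, 141.0], [368.0, 141.0], [250.0, 315.0], [388.0, 315.0], [265.0, 332.0], [373.0, 332.0]]
```

The fit of the wrist picture indicates the pan slid about 10 mm in the grip and is tilted about 45–50°. Placed this way, the fingers would hit the stops. I will lay it flat on the free strip of the bed on the far side, regrip at its middle, then place it.

```bash
python3 -m inch '[{"hand":1,"slide":[0,0,2.5],"yaw":0},{"hand":1,"slide":[3,0,2.8],"yaw":0},{"hand":1,"slide":[7,-0.1,2.5],"yaw":0},{"hand":1,"slide":[8.4,-0.1,1],"yaw":0},{"hand":1,"slide":[8.4,-0.1,0.7],"yaw":0},{"hand":1,"slide":[8.4,-0.1,0],"yaw":0},{"hand":1,"slide":[8.4,-0.1,-0.3],"yaw":0},{"hand":1,"slide":[8.4,-0.1,-0.3],"yaw":0}]'
```

```text
time_s: 9.75
tcp_pos: [0.6461, 0.1306, 0.1582]
ee_rot: [[0.168, -0.986, -0.0], [-0.986, -0.168, -0.0], [0.0, 0.0, -1.0]]
wrist_force: [0.3, -0.4, -2.4]
gripper_width: 0.642
```

```bash
python3 -m inch '[{"hand":1,"slide":[-0.1,0.6,-0.6],"yaw":0},{"hand":1,"slide":[-0.23,1.33,-1.25],"yaw":0},{"hand":1,"slide":[-0.33,1.95,-2.0],"yaw":0},{"hand":1,"slide":[-0.33,1.95,-2.0],"yaw":0}]' && python3 -m inch '[{"hand":1,"slide":[-0.11,0.6,-0.75],"yaw":0},{"hand":1,"slide":[-0.18,1.05,-1.5],"yaw":0},{"hand":1,"slide":[-0.24,1.4,-2.4],"yaw":0},{"hand":1,"slide":[-0.24,1.4,-2.4],"yaw":0}]'
```

```text
time_s: 10.25
tcp_pos: [0.6434, 0.1512, 0.1409]
ee_rot: [[0.169, -0.986, 0.001], [-0.986, -0.169, -0.001], [0.001, -0.001, -1.0]]
wrist_force: [-4.6, 1.3, 9.2]
gripper_width: 0.64
time_s: 10.75
tcp_pos: [0.6422, 0.1681, 0.1175]
ee_rot: [[0.17, -0.985, 0.006], [-0.985, -0.17, 0.004], [-0.003, -0.007, -1.0]]
wrist_force: [-3.3, 5.5, 8.0]
gripper_width: 0.642
```

```bash
python3 -m inch '[{"hand":1,"slide":[0,0.1,-0.3],"yaw":0},{"hand":1,"slide":[0,0.1,-0.4],"yaw":0},{"hand":1,"slide":[0,0.1,-0.4],"yaw":0}]'
python3 - <<'E'
from h import *
s,im=snap('scene','s5.png'); print(s['tcp_pos'],s['wrist_force'])
_,w=snap('wrist','w5.png')
b=cv2.resize(im[130:250,300:440],(560,480),interpolation=cv2.INTER_CUBIC)
cv2.imwrite('pics/s5c.png',b)
E
```

```text
time_s: 11.12
tcp_pos: [0.6426, 0.1689, 0.1138]
ee_rot: [[0.17, -0.985, 0.007], [-0.985, -0.17, 0.004], [-0.003, -0.008, -1.0]]
wrist_force: [-3.9, 8.0, 9.5]
gripper_width: 0.641
[0.64256484 0.16888345 0.11384201] [-3.89000285  8.00133951  9.4882323 ]
```

View pics/s5c.png

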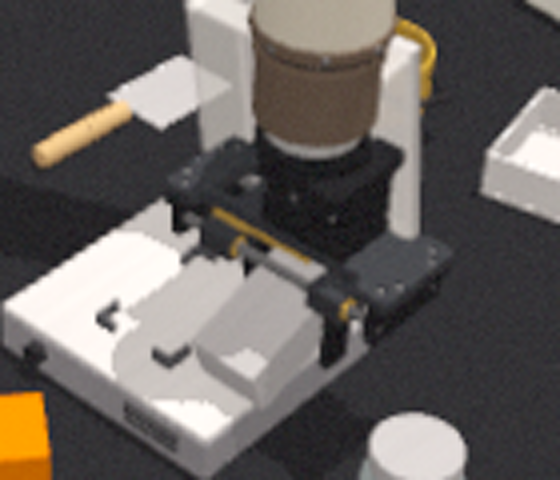

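The crop shows the pan lying nearly flat at (260,340), bottom up, on the free strip. I press 2 mm more, open slightly, rise, and shift to the pan's middle to look.

```bash
python3 -m inch '[{"hand":1,"slide":[0,0.05,-0.25],"yaw":0},{"hand":1,"slide":[0,0.05,-0.25],"yaw":0},{"hand":0.29,"slide":[0,0.05,-0.2],"yaw":0},{"hand":0.29,"slide":[0,0.05,-0.2],"yaw":0},{"hand":0.29,"slide":[0,0.05,0],"yaw":0}]' && python3 -m inch '[{"hand":0.29,"slide":[0,0,1],"yaw":0},{"hand":0.29,"slide":[0,0,4],"yaw":0},{"hand":0.1,"slide":[0,0,9],"yaw":0},{"hand":0.1,"slide":[0.4,-2.3,12],"yaw":0},{"hand":0.1,"slide":[0.4,-2.3,12],"yaw":0},{"hand":0.1,"slide":[0.4,-2.3,12],"yaw":0}]'
python3 - <<'E'
from h import *
s,im=snap('wrist','w6.png'); print(s)
import json; json.dump({k:np.array(s[k]).tolist() for k in('tcp_pos','ee_rot')},open('w6.json','w'))
_,t=snap('top','t6.png');_,q=snap('scene','s6.png')
a=cv2.resize(im[60:340,170:470],None,fx=1.6,fy=1.6,interpolation=cv2.INTER_CUBIC)   # 480x448
b=cv2.resize(q[140:250,300:420],None,fx=2.6,fy=2.6)
o=np.zeros((448,800,3),np.uint8); o[:,:480]=a; o[:b.shape[0],480:480+b.shape[1]]=b
cv2.imwrite('pics/w6c.png',o)
E
```

```text
time_s: 11.85
tcp_pos: [0.6409, 0.1656, 0.1103]
ee_rot: [[0.167, -0.986, -0.0], [-0.986, -0.167, -0.0], [0.0, 0.0, -1.0]]
wrist_force: [1.3, 1.5, -1.5]
gripper_width: 0.707
time_s: 12.6
tcp_pos: [0.644, 0.142, 0.2291]
ee_rot: [[0.166, -0.986, -0.003], [-0.986, -0.166, -0.001], [0.0, 0.003, -1.0]]
wrist_force: [0.7, -0.6, -0.3]
gripper_width: 0.899
{'time_s': 12.6, 'joints': array([ 2.64414527e+01,  2.80447888e+01,  7.87348138e-01, -4.15106170e-02,
       -6.28941710e+01, -1.68498745e+01]), 'joint_velocities': array([ 0.43458358,  1.02653363, -0.69382246,  0.00911845,  0.15000279,
       -0.02687809]), 'effort': array([-2.66790893e-01, -4.46316826e+01,  1.85329485e+01,  4.18250978e+00,
        1.96993217e-02,  1.12361573e-03]), 'tcp_pos': array([0.64402773, 0.14197994, 0.22912568]), 'ee_rot': array([[ 1.66297673e-01, -9.86072019e-01, -2.65638617e-03],
       [-9.86075586e-01, -1.66296656e-01, -6.00767421e-04],
       [ 1.50651806e-04,  2.71930377e-03, -9.99996291e-01]]), 'wrist_force': array([ 0.68195715, -0.63562888, -0.34235089]), 'moment': array([ 0.07471594,  0.00170658, -0.00023124]), 'gripper_width': 0.8993939242814323}
```

View pics/w6c.png

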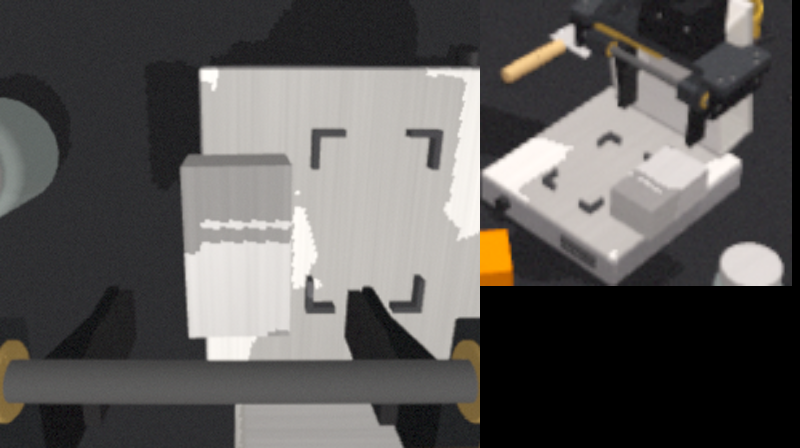

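The pan now lies flat, bottom up, with top corners at about (182,167), (290,165), (290,332) and (188,337). All four stops are visible, outer corners at about (312,130), (441,130), (424,311) and (306,311).

Run:
```python
from h import *
import json; s=json.load(open('w6.json'))
f=lambda l:[((u+.5)/1.6-.5+170,(v+.5)/1.6-.5+60) for u,v in l]
for nm,l,z in(('pan',[(182,167),(290,165),(290,332),(188,337)],.08),('stops',[(312,130),(441,130),(424,311),(306,311)],.05)):
  P=px2w('wrist',f(l),z,s); c=P.mean(0)
  print(nm,P[:,:2].round(4).tolist(),c.round(4),[np.linalg.norm(P[i]-P[i-1]).round(4) for i in range(4)])
  for a,b in((3,0),(2,1)): d=P[a]-P[b]; print('  long dir yaw',np.degrees(np.arctan2(-d[0],d[1])).round(2))
  for a,b in((0,1),(3,2)): d=P[a]-P[b]; print('  wide dir yaw',np.degrees(np.arctan2(d[1],d[0])).round(2))
```

```text
pan [[0.6786, 0.1066], [0.626, 0.0967], [0.6076, 0.188], [0.6629, 0.2005]] [0.6438 0.1479 0.08  ] [np.float64(0.0952), np.float64(0.0536), np.float64(0.0931), np.float64(0.0567)]
  long dir yaw 9.54
  long dir yaw 11.41
  wide dir yaw 10.66
  wide dir yaw 12.74
stops [[0.6139, 0.0804], [0.544, 0.0683], [0.5225, 0.1763], [0.5945, 0.1882]] [0.5687 0.1283 0.05  ] [np.float64(0.1095), np.float64(0.071), np.float64(0.1101), np.float64(0.073)]
  long dir yaw 10.24
  long dir yaw 11.26
  wide dir yaw 9.81
  wide dir yaw 9.4
```

```bash
python3 -m inch '[{"hand":0.15,"slide":[0,0.5,-5],"yaw":0.009},{"hand":0.15,"slide":[0,0.5,-9],"yaw":0.009},{"hand":0.15,"slide":[0,0.5,-11],"yaw":0.009},{"hand":0.15,"slide":[0,0.5,-11.4],"yaw":0.009},{"hand":0.15,"slide":[0,0.5,-11.4],"yaw":0.009},{"hand":1,"slide":[0,0.5,-11.4],"yaw":0.009},{"hand":1,"slide":[0,0.5,-11.4],"yaw":0.009},{"hand":1,"slide":[0,0.5,-11.4],"yaw":0.009},{"hand":1,"slide":[0,0.5,-11.4],"yaw":0.009},{"hand":1,"slide":[0,0.5,-11.4],"yaw":0.009}]'
```

```text
time_s: 14.0
tcp_pos: [0.6447, 0.1475, 0.117]
ee_rot: [[0.176, -0.984, -0.0], [-0.984, -0.176, -0.0], [0.0, 0.0, -1.0]]
wrist_force: [-3.0, 0.1, 5.4]
gripper_width: 0.641
```

```bash
python3 -m inch '[{"hand":1,"slide":[0,0,1.5],"yaw":0},{"hand":1,"slide":[0,0,3],"yaw":0},{"hand":1,"slide":[-3,-0.8,3],"yaw":0},{"hand":1,"slide":[-6.5,-1.7,3],"yaw":0},{"hand":1,"slide":[-7.65,-1.9,3],"yaw":0},{"hand":1,"slide":[-7.65,-1.9,3],"yaw":0},{"hand":1,"slide":[-7.65,-1.9,3],"yaw":0}]'
python3 - <<'E'
from h import *
s,im=snap('wrist','w7.png'); print(s['tcp_pos'],s['wrist_force'])
import json; json.dump({k:np.array(s[k]).tolist() for k in('tcp_pos','ee_rot')},open('w7.json','w'))
_,q=snap('scene','s7.png')
cv2.imwrite('pics/w7c.png',cv2.resize(im[70:220,220:420],None,fx=4,fy=4,interpolation=cv2.INTER_CUBIC))
E
```

```text
time_s: 14.88
tcp_pos: [0.5697, 0.1291, 0.1466]
ee_rot: [[0.176, -0.984, 0.002], [-0.984, -0.176, 0.001], [-0.0, -0.002, -1.0]]
wrist_force: [0.4, 0.4, -2.6]
gripper_width: 0.643
[0.56974911 0.12908947 0.14664057] [ 0.4069789   0.38870714 -2.55230883]
```

```bash
python3 -m inch '[{"hand":1,"slide":[-0.1,-0.05,-1],"yaw":0},{"hand":1,"slide":[-0.15,-0.05,-1.7],"yaw":0},{"hand":1,"slide":[-0.15,-0.05,-2.2],"yaw":0},{"hand":1,"slide":[-0.15,-0.05,-2.2],"yaw":0}]' && python3 -m inch '[{"hand":1,"slide":[0,0,-0.4],"yaw":0},{"hand":1,"slide":[0,0,-0.8],"yaw":0},{"hand":1,"slide":[0,0,-0.8],"yaw":0}]'
```

```text
time_s: 15.48
tcp_pos: [0.5667, 0.1279, 0.1234]
ee_rot: [[0.176, -0.984, -0.001], [-0.984, -0.176, -0.001], [0.0, 0.001, -1.0]]
wrist_force: [0.3, 0.3, -3.2]
gripper_width: 0.641
time_s: 15.85
tcp_pos: [0.5671, 0.1282, 0.117]
ee_rot: [[0.177, -0.984, 0.001], [-0.984, -0.177, 0.0], [0.0, -0.001, -1.0]]
wrist_force: [-2.1, -0.5, 2.5]
gripper_width: 0.638
```

```bash
python3 -m inch '[{"hand":0.2,"slide":[0,0,0],"yaw":0},{"hand":0.2,"slide":[0,0,0],"yaw":0},{"hand":0.2,"slide":[0,0,0.1],"yaw":0},{"hand":0.2,"slide":[0,0,2],"yaw":0},{"hand":0.1,"slide":[0,0,6],"yaw":0},{"hand":0.1,"slide":[0,0,12],"yaw":0},{"hand":0.1,"slide":[0.5,-4,18],"yaw":0},{"hand":0.1,"slide":[0.5,-5,24],"yaw":0},{"hand":0.1,"slide":[0.5,-5,26],"yaw":0},{"hand":0.1,"slide":[0.5,-5,26],"yaw":0}]'
python3 - <<'E'
from h import *
from scipy.optimize import least_squares
s,im=snap('wrist','w8.png'); print(s['tcp_pos'],s['time_s'],s['wrist_force'])
snap('scene','s8.png'); snap('top','t8.png')
f=lambda l:[((u+.5)/4-.5+225,(v+.5)/4-.5+145) for u,v in l]
obsT=np.array(f([(64,120),(87,280)])); obsS=np.array([(360.7,115.2),(390.7,130.3)])
def bar(p):
    ph,yaw,px,py=p; ex=np.array([-np.sin(yaw),np.cos(yaw),0]);ey=np.array([np.cos(yaw),np.sin(yaw),0])
    c=np.array([px,py,.04])+ex*(.115-.235*np.cos(ph)+.03*np.sin(ph))+np.array([0,0,.235*np.sin(ph)+.03*np.cos(ph)])
    return c,np.array([c+.048*ey,c-.048*ey])
def r(p):
    c,B=bar(p); return np.r_[(w2px('top',B)-obsT).ravel(),(w2px('scene',B)[::-1]-obsS).ravel(),(p[1]-.174)/.01,(p[2]-.568)/.002,(p[3]-.1285)/.002]
q=least_squares(r,[1.4,.174,.568,.1285]); print(q.x,bar(q.x)[0],r(q.x).round(1))
E
```

```text
time_s: 17.1
tcp_pos: [0.5725, 0.0778, 0.379]
ee_rot: [[0.176, -0.984, 0.006], [-0.984, -0.176, 0.002], [-0.001, -0.006, -1.0]]
wrist_force: [0.4, -0.1, -1.3]
gripper_width: 0.899
[0.57249313 0.07783507 0.37895283] 17.1 [ 0.35828887 -0.06162828 -1.31698549]
[1.3972814  0.17213268 0.56846204 0.12867139] [0.55065232 0.23111259 0.27665061] [-0.5  1.3 -0.5 -3.1 -0.1  0.3 -2.1 -1.8 -0.2  0.2  0.1]
```

Run:
```python
from h import *
w=cv2.imread('pics/w8.png');t=cv2.imread('pics/t8.png');q=cv2.imread('pics/s8.png')
o=np.zeros((560,800,3),np.uint8)
o[:300,:480]=cv2.resize(w,(480,300)); 
a=cv2.resize(q[130:250,300:420],(320,320),interpolation=cv2.INTER_CUBIC); o[:320,480:]=a
a=cv2.resize(w[40:240,210:450],(312,260),interpolation=cv2.INTER_CUBIC); o[300:560,:312]=a
a=cv2.resize(t[150:240,225:325],(260,234),interpolation=cv2.INTER_CUBIC); o[322:556,520:780]=a
cv2.imwrite('pics/v12.png',o)
```

```text
(no output)
```

View pics/v12.png

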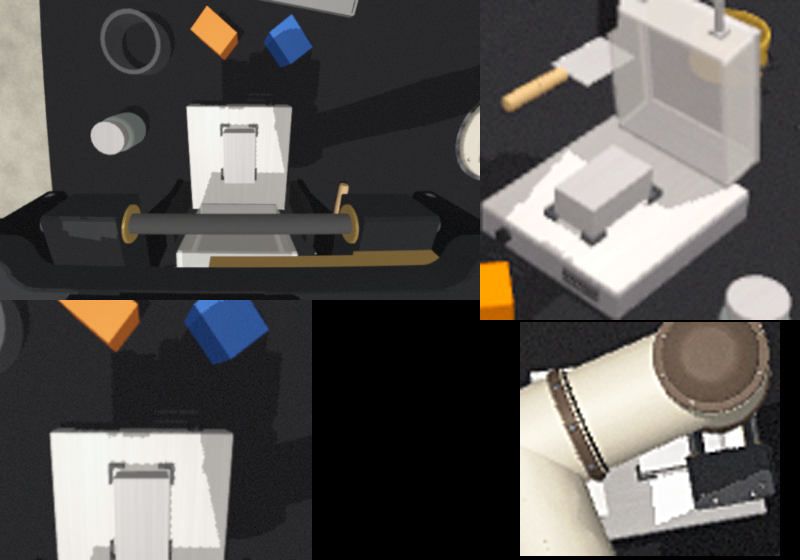

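The view shows the pan flat inside all four stops and the hood open, with the bar at its top. I turn and go above the bar.

```bash
python3 -m inch '[{"hand":0,"slide":[0,0,3],"yaw":0.18},{"hand":0,"slide":[0,0,3],"yaw":0.36},{"hand":0,"slide":[-0.5,3,3],"yaw":0.54},{"hand":0,"slide":[-1,7,3],"yaw":0.72},{"hand":0,"slide":[-1.5,11,3],"yaw":0.9},{"hand":0,"slide":[-2.2,15.3,3],"yaw":1.08},{"hand":0,"slide":[-2.2,15.3,3],"yaw":1.26},{"hand":0,"slide":[-2.2,15.3,3],"yaw":1.44},{"hand":0,"slide":[-2.2,15.3,3],"yaw":1.566},{"hand":0,"slide":[-2.2,15.3,3],"yaw":1.566}]'
```

```text
time_s: 18.5
tcp_pos: [0.5496, 0.2313, 0.4041]
ee_rot: [[0.985, 0.17, -0.003], [0.17, -0.985, -0.002], [-0.003, 0.001, -1.0]]
wrist_force: [0.3, 1.3, -0.2]
gripper_width: 0.998
```

```bash
python3 -m inch '[{"hand":0,"slide":[0.1,0,-3],"yaw":0},{"hand":0,"slide":[0.1,0,-6],"yaw":0},{"hand":0,"slide":[0.1,0,-7.6],"yaw":0},{"hand":0,"slide":[0.1,0,-7.6],"yaw":0}]' && python3 -m inch '[{"hand":0.5,"slide":[0,0,0],"yaw":0},{"hand":0.8,"slide":[0,0,0],"yaw":0},{"hand":0.8,"slide":[0,0,0],"yaw":0},{"hand":1,"slide":[0,0,0],"yaw":0},{"hand":1,"slide":[0,0,0],"yaw":0},{"hand":1,"slide":[0,0,0],"yaw":0},{"hand":1,"slide":[0,0,0],"yaw":0}]'
python3 - <<'E'
import numpy as np
# arc table: offset of bar from hinge (ex, z) in cm
p0=1.397
g=lambda p:np.array([-23.5*np.cos(p)+3*np.sin(p),23.5*np.sin(p)+3*np.cos(p)])
for p in np.r_[p0,np.arange(1.35,-.01,-.05)]:
  d=g(p)-g(p0); print(round(p,3),np.round([d[0]*-.171,d[0]*.985,d[1]],2))
E
```

```text
time_s: 19.0
tcp_pos: [0.5506, 0.2308, 0.3287]
ee_rot: [[0.985, 0.171, -0.003], [0.171, -0.985, -0.002], [-0.003, 0.002, -1.0]]
wrist_force: [-1.5, 0.3, 0.4]
gripper_width: 0.998
time_s: 19.88
tcp_pos: [0.5509, 0.231, 0.3301]
ee_rot: [[0.985, 0.171, -0.0], [0.171, -0.985, -0.0], [-0.0, 0.0, -1.0]]
wrist_force: [-0.7, -0.8, 0.0]
gripper_width: 0.288
1.397 [-0.  0.  0.]
1.35 [ 0.19 -1.09 -0.08]
1.3 [ 0.39 -2.25 -0.22]
1.25 [ 0.59 -3.4  -0.42]
1.2 [ 0.79 -4.54 -0.67]
1.15 [ 0.98 -5.67 -0.99]
1.1 [ 1.18 -6.77 -1.36]
1.05 [ 1.36 -7.86 -1.79]
1.0 [ 1.55 -8.93 -2.27]
0.95 [ 1.73 -9.97 -2.8 ]
0.9 [  1.91 -10.98  -3.39]
0.85 [  2.08 -11.96  -4.03]
0.8 [  2.24 -12.91  -4.72]
0.75 [  2.4  -13.83  -5.45]
0.7 [  2.55 -14.71  -6.23]
0.65 [  2.7  -15.55  -7.05]
0.6 [  2.84 -16.34  -7.92]
0.55 [  2.97 -17.1   -8.82]
0.5 [  3.09 -17.8   -9.77]
0.45 [  3.21 -18.47 -10.74]
0.4 [  3.31 -19.08 -11.75]
0.35 [  3.41 -19.64 -12.79]
0.3 [  3.5  -20.15 -13.85]
0.25 [  3.58 -20.6  -14.94]
0.2 [  3.65 -21.01 -16.06]
0.15 [  3.71 -21.35 -17.19]
0.1 [  3.76 -21.64 -18.33]
0.05 [  3.8  -21.88 -19.49]
-0.0 [  3.83 -22.06 -20.66]
```

```bash
python3 -m inch '[{"hand":1,"slide":[0,0,0],"yaw":0},{"hand":1,"slide":[0,0,0],"yaw":0},{"hand":1,"slide":[0,0,0],"yaw":0},{"hand":1,"slide":[0,0,0],"yaw":0}]'
```

```text
time_s: 20.38
tcp_pos: [0.5509, 0.231, 0.3301]
ee_rot: [[0.985, 0.171, -0.0], [0.171, -0.985, -0.0], [-0.0, 0.0, -1.0]]
wrist_force: [0.8, 0.6, -0.4]
gripper_width: 0.107
```

```bash
python3 -m inch '[{"hand":1,"slide":[0.19,-1.09,-0.08],"yaw":0},{"hand":1,"slide":[0.39,-2.25,-0.22],"yaw":0},{"hand":1,"slide":[0.59,-3.4,-0.42],"yaw":0},{"hand":1,"slide":[0.79,-4.54,-0.67],"yaw":0},{"hand":1,"slide":[0.98,-5.67,-0.99],"yaw":0},{"hand":1,"slide":[1.18,-6.77,-1.36],"yaw":0},{"hand":1,"slide":[1.36,-7.86,-1.79],"yaw":0},{"hand":1,"slide":[1.55,-8.93,-2.27],"yaw":0},{"hand":1,"slide":[1.73,-9.97,-2.8],"yaw":0},{"hand":1,"slide":[1.91,-10.98,-3.39],"yaw":0}]'
```

```text
time_s: 21.62
tcp_pos: [0.5698, 0.1203, 0.2955]
ee_rot: [[0.985, 0.171, -0.001], [0.171, -0.985, -0.001], [-0.001, 0.0, -1.0]]
wrist_force: [-3.2, 0.2, 1.6]
gripper_width: 0.105
```

```bash
python3 -m inch '[{"hand":1,"slide":[0.17,-0.98,-0.64],"yaw":0},{"hand":1,"slide":[0.33,-1.93,-1.33],"yaw":0},{"hand":1,"slide":[0.49,-2.85,-2.06],"yaw":0},{"hand":1,"slide":[0.64,-3.73,-2.84],"yaw":0},{"hand":1,"slide":[0.79,-4.57,-3.66],"yaw":0},{"hand":1,"slide":[0.93,-5.36,-4.53],"yaw":0},{"hand":1,"slide":[1.06,-6.12,-5.43],"yaw":0},{"hand":1,"slide":[1.18,-6.82,-6.38],"yaw":0},{"hand":1,"slide":[1.3,-7.49,-7.35],"yaw":0},{"hand":1,"slide":[1.4,-8.1,-8.36],"yaw":0}]'
```

```text
time_s: 22.88
tcp_pos: [0.5836, 0.0396, 0.2115]
ee_rot: [[0.985, 0.171, -0.001], [0.171, -0.985, -0.0], [-0.002, 0.0, -1.0]]
wrist_force: [-4.9, -0.0, -0.9]
gripper_width: 0.098
```

```bash
python3 -m inch '[{"hand":1,"slide":[0.1,-0.56,-1.04],"yaw":0},{"hand":1,"slide":[0.19,-1.07,-2.1],"yaw":0},{"hand":1,"slide":[0.27,-1.52,-3.19],"yaw":0},{"hand":1,"slide":[0.34,-1.93,-4.31],"yaw":0},{"hand":1,"slide":[0.4,-2.27,-5.44],"yaw":0},{"hand":1,"slide":[0.45,-2.56,-6.58],"yaw":0},{"hand":1,"slide":[0.47,-2.69,-7.16],"yaw":0},{"hand":1,"slide":[0.49,-2.8,-7.74],"yaw":0},{"hand":1,"slide":[0.5,-2.88,-8.2],"yaw":0},{"hand":1,"slide":[0.5,-2.88,-8.2],"yaw":0}]'
```

```text
time_s: 24.12
tcp_pos: [0.5884, 0.0115, 0.1292]
ee_rot: [[0.985, 0.171, -0.002], [0.171, -0.985, 0.0], [-0.002, -0.0, -1.0]]
wrist_force: [-4.1, 2.8, -6.5]
gripper_width: 0.099
```

```bash
python3 -m inch '[{"hand":1,"slide":[0,-0.05,-0.15],"yaw":0},{"hand":1,"slide":[0.01,-0.08,-0.3],"yaw":0},{"hand":1,"slide":[0.01,-0.1,-0.45],"yaw":0},{"hand":1,"slide":[0.01,-0.12,-0.6],"yaw":0},{"hand":1,"slide":[0.01,-0.12,-0.6],"yaw":0}]'
```

```text
time_s: 24.75
tcp_pos: [0.5885, 0.0112, 0.1269]
ee_rot: [[0.985, 0.172, -0.001], [0.172, -0.985, 0.001], [-0.001, -0.001, -1.0]]
wrist_force: [-11.3, 6.7, 11.4]
gripper_width: 0.105
```

```bash
python3 -m inch '[{"hand":1,"slide":[0,0.05,-0.15],"yaw":0},{"hand":1,"slide":[0,0.1,-0.3],"yaw":0},{"hand":1,"slide":[0,0.1,-0.3],"yaw":0}]'
python3 - <<'E'
from h import *
print(sense()['moment'])
snap('scene','s9.png');
E
```

```text
time_s: 25.12
tcp_pos: [0.5886, 0.0114, 0.1265]
ee_rot: [[0.985, 0.173, -0.0], [0.173, -0.985, -0.001], [-0.0, 0.001, -1.0]]
wrist_force: [-15.9, 4.1, 23.1]
gripper_width: 0.098
[ 1.25610283  4.63790495 -0.04643343]
```

```bash
python3 -m inch '[{"hand":1,"slide":[0,0,0.3],"yaw":0},{"hand":1,"slide":[0.1,0,0.4],"yaw":0},{"hand":1,"slide":[0.1,0,0.4],"yaw":0}]' && python3 -m inch '[{"hand":0.7,"slide":[0,0,0],"yaw":0},{"hand":0.62,"slide":[0,0,0],"yaw":0},{"hand":0.62,"slide":[0,0,0],"yaw":0},{"hand":0.62,"slide":[0,0,0],"yaw":0},{"hand":0.62,"slide":[0,0,0],"yaw":0},{"hand":0.62,"slide":[0,0,0],"yaw":0}]'
```

```text
time_s: 25.55
tcp_pos: [0.5887, 0.0113, 0.1267]
ee_rot: [[0.985, 0.172, -0.003], [0.172, -0.985, -0.0], [-0.003, -0.0, -1.0]]
wrist_force: [-9.7, 3.7, 6.5]
gripper_width: 0.102
time_s: 26.3
tcp_pos: [0.5902, 0.0112, 0.1256]
ee_rot: [[0.985, 0.171, 0.0], [0.171, -0.985, -0.0], [0.0, 0.0, -1.0]]
wrist_force: [-0.1, 0.6, 0.2]
gripper_width: 0.379
```

```bash
python3 -m inch '[{"hand":0.62,"slide":[0,0,3],"yaw":0},{"hand":0.62,"slide":[0,0,8],"yaw":0},{"hand":0.62,"slide":[0,0,14],"yaw":0},{"hand":0.62,"slide":[-4,-4,20],"yaw":0},{"hand":0.62,"slide":[-9,-10,25],"yaw":0},{"hand":0.62,"slide":[-14,-16,25],"yaw":0},{"hand":0.62,"slide":[-14,-20,25],"yaw":0},{"hand":0.62,"slide":[-14,-20,25],"yaw":0},{"hand":0.62,"slide":[-14,-20,25],"yaw":0}]'
python3 - <<'E'
from h import *
s,q=snap('scene','s10.png'); s,t=snap('top','t10.png'); print(s['tcp_pos'],s['wrist_force'],s['gripper_width'])
g=cv2.cvtColor(q,cv2.COLOR_BGR2GRAY).astype(int)
yaw=.172; ex=np.array([-np.sin(yaw),np.cos(yaw),0]);ey=np.array([np.cos(yaw),np.sin(yaw),0])
def bar(ph,k):
    return np.array([.5685,.1286,.04])+ex*(.115-.235*np.cos(ph)+.03*np.sin(ph))+np.array([0,0,.235*np.sin(ph)+.03*np.cos(ph)])+k*ey
for k in(-.025,0,.025):
    ps=[w2px('scene',bar(ph,k))[0].round(1).tolist() for ph in(0,.03,.1)]; u,v=map(round,ps[0])
    print(ps, 'rows',v-9,'..',g[v-9:v+10,u].tolist())
E
```

```text
time_s: 27.42
tcp_pos: [0.4492, -0.1902, 0.3763]
ee_rot: [[0.986, 0.168, 0.002], [0.168, -0.986, -0.0], [0.001, 0.001, -1.0]]
wrist_force: [0.8, 0.6, -0.5]
gripper_width: 0.38
[ 0.44970159 -0.18932754  0.3757918 ] [ 0.98924124 -0.23965883 -0.9013412 ] 0.3826548038885976
[[309.9, 215.5], [310.1, 213.4], [310.8, 208.4]] rows 207 .. [205, 175, 173, 190, 193, 180, 191, 214, 210, 183, 134, 75, 30, 72, 106, 85, 48, 41, 44]
[[316.5, 219.8], [316.7, 217.8], [317.4, 212.7]] rows 211 .. [183, 188, 191, 193, 227, 218, 199, 215, 211, 184, 146, 119, 117, 116, 115, 94, 57, 41, 48]
[[323.1, 224.3], [323.4, 222.2], [324.2, 217.1]] rows 215 .. [183, 186, 192, 193, 194, 217, 202, 206, 216, 204, 173, 139, 116, 115, 113, 115, 87, 47, 36]
```

```bash
python3 -c "from station import finish_job; print(finish_job())"
```

```text
the job is handed in; nothing more can be done
None
```

The pan is rim-down between the four stops and the hood is closed. I handed the job in at about 27.5 s of the 67 s allowed.

**Pan:** I gripped the tall, narrow pan across its width and tipped it against the stand's right edge. It slid about 10 mm in the grip, so I laid it flat on the free strip of the bed and regripped it at its middle. I then lowered it into the pocket and let go. The tool reached bed height with no sign of the pan resting on a stop, and the picture showed it flat inside all four stops.

**Hood:** I held the bar in the grip all the way down and released it only after it reached a firm stop. Pressing there with about 23 N moved it 0.4 mm. The arm is clear of everything and the wrist force reads near zero.

**Checks that disagreed or fell short:**
- The tool stopped about 3.5 mm higher than I predicted for a closed bar. In the scene image the bar lies about 1 pixel (up to about 0.015 rad) above its closed position. Both are within calibration error, so I count the hood as closed.
- I had used all 12 picture views before closing, so the closed hood was checked only by numbers. The pan was not looked at again afterwards, and neither were the other objects.

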